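# Open the top half of the hearth's gate and right the bottle

## Task

Get the soldering hearth ready: first draw the bolt of the gate's top half and swing the top half wide open, to about a right angle, leaving the bottom half shut and bolted. Then stand the fallen square bottle upright on the hearth floor, let go of it, and leave everything else where it is.

Things in the scene. Friction and masses are not known exactly. Their poses are not given: they have to be found in the camera images.
- hearth: bench soldering hearth fixed to the table: open-topped dark steel tray, no roof, with a two-leaf front gate, 276 mm deep (its x) by 290 mm wide (its y). Origin: centre of its underside on the table; its -x axis points out through the gate, +x to the back. Two 14 mm square front posts 245 mm high at x -140, y +-142 mm
- hearth_floor (a point): centre of the hearth floor's upper side, 12 mm above the table. Inside: x -137..+133, y -140..+140 mm of the hearth. Back screen 200 mm high; side cheeks 115 mm high, each with a thin brace rising from 115 mm high at x -30 mm to 235 mm high at the front post; all 5 to 8 mm thick
- gate_up (a joint): upper leaf of the gate (rad): 0 shut, grows as it swings out (to the hearth's -x) about a vertical hinge at the hearth's -y post; stop at 1.9. Aluminium sheet 262 mm wide, 5 mm thick, 135 to 243 mm above the table. Light, stays where it is left (0.06 N m friction). No handle: pull it by its bolt's tab. Held shut while its bolt is shot
- gate_up_hinge (a point): point on the upper leaf's hinge axis, at the leaf's mid-height (hearth frame x -140, y -132, z +189 mm)
- bolt_up (a joint): steel bolt of the upper leaf (m): about 0 shot into its keeper on the +y post, grows as it is drawn towards the hinge; free of the keeper from about 0.027; stop at 0.045. About 1.5 N friction
- bolt_up_tab (a point): top of the upper bolt's tab, an upright steel bar 12 x 12 mm that rises 42 mm above the upper leaf's top edge, its top (this point) 285 mm above the table, its centre line 16 mm in front of the leaf's mid-plane (which holds the hinge axis) and, with the bolt at 0, 195 mm from the hinge along the leaf. Moves with bolt and leaf
- gate_low (a joint): lower leaf (rad): 0 shut, hinged as the upper leaf, 14 to 125 mm above the table; must stay shut
- bolt_low (a joint): bolt of the lower leaf (m): about 0 shot, grows as it is drawn; must stay shot
- bolt_low_tab (a point): outer end of the lower bolt's tab, a 12 x 12 mm bar that sticks 36 mm straight out of the lower leaf, 95 mm above the table
- bottle: the fallen bottle, closed, about 0.25 kg: square amber body 56 x 56 x 105 mm, neck 26 mm across, round black knob stopper 34 mm in diameter, 155 mm in all. Origin: centre of its base; its z axis runs from base to knob. At the start it lies on the hearth floor, on a flat side, base towards the back screen, knob towards the gate
- bottle_knob (a point): centre of the bottle's round knob (138 mm from its base along its z)
- brick: firebrick 120 x 40 x 55 mm in the hearth along its -y cheek; origin under its centre
- crucible: white crucible 56 mm across, 45 mm high, in the hearth near the gate on its -y side; origin under its centre
- hammer: hammer lying in front of the hearth, under the leaf's swing; along its own x
- block: steel bench block 85 x 85 x 30 mm; origin under its centre
- tin: round flat tin 110 mm across, 45 mm high; origin under its centre
- mug: white mug 76 mm across, 85 mm high, with a handle; origin under its centre
- jar: standing round jar, 68 mm across, 170 mm high; origin under its centre
- flask: standing round amber bottle 64 mm across, 180 mm high; origin under its centre

How it is judged:
On the way, in this order (a step that is already met when the one before it is completed fails the run):
1. the top half of the gate is wide open (beyond 1.3 rad), the bottom half shut and bolted (value of joint gate_up above 1.3 rad and value of joint gate_low below 0.04 rad and value of joint bolt_low below 0.012 m), for 0.2 s.
2. the bottle stands upright on the hearth floor (angle between bottle's own z axis and vertical below 0.1 rad and z of bottle in the frame of hearth between 0.006 and 0.018 m and x of bottle in the frame of hearth between -0.11 and 0.135 m and y of bottle in the frame of hearth between -0.135 and 0.135 m), for 0.2 s.
At the end, for the whole second after the job is handed in: The gate's top half is open beyond 1.3 rad and at rest, its bottom half shut (within 0.04 rad) and bolted (bolt within 12 mm of fully shot), and the bottle stands on the hearth floor inside the hearth, upright within 0.1 rad and at rest (all of step 1 and all of step 2 and linear speed of bottle below 0.02 m/s and velocity of joint gate_up below 0.1 rad/s); the robot touches nothing.
It fails at once if the bottom half is opened or its bolt drawn (not (value of joint gate_low below 0.04 rad) or not (value of joint bolt_low below 0.012 m)).
It fails at once if a bystander is moved more than 40 mm (distance of any of brick, crucible, hammer, block, tin, mug, jar, flask from where it was at the start of the episode above 0.04 m).
It fails at once if a bystander is knocked over (angle between any of brick, crucible, block, tin, mug, jar, flask's own z axis and vertical above 0.6 rad).
It also fails if it takes over 64 s, if anything falls off the work surface, if the arm or the gripper's body presses on something with over 40 N, if the wrist force passes 120 N, or if a joint passes its speed limit or range.

## Robot

A 7-joint arm with a two-finger parallel gripper is mounted at the origin on the work surface. World frame = base frame: x ahead of the robot, y to its left, z up, the work surface at z = 0. Lengths are in m, angles in rad, forces in N, time in s.
With the tool pointing down it reaches from about 0.4 to 0.875 m from the base axis. Payload 19.3 kg.
Tool frame: the origin (TCP) lies midway between the tips of the shut fingers; the grasp point (between the pads) lies 19 mm behind it; z points along the fingers, y is the line along which they close (so a half turn about z gives the same grasp; the last joint's range is limited). The gripper opens to 85 mm and grips with 20 to 120 N. Pads are 22 mm wide; open, the fingers measure 114 mm over their backs; the gripper's body (76 mm by 85 mm) begins 54 mm behind the grasp point. The pads swing forward as they close: fully open they stand 13 mm farther back than shut.
Start: joints at [-1.234, 0.521, -0.036, 1.599, 0.021, 1.021, -0.113], TCP at [0.247, 0.574, 0.231] pointing down, gripper open.
Joint ranges: [-2.91, 2.91], [-0.3, 2.13], [-1.5, 1.42], [0.17, 2.43], [-1.26, 4.41], [0.16, 1.93], [-2.52, 2.52]. Speed limits (rad/s): [1.89, 1.89, 2.39, 2.39, 3.01, 3.01, 3.01].

## Interface

Orientations are given as [roll, pitch, yaw] about the fixed x, y, z axes, in that order (R = Rz(yaw) Ry(pitch) Rx(roll)).
In Python, from workcell import bot gives the robot as it stands.
- The arm moves only by the tool nudge_tcp, called after "Call:" in YAML: its name, and indented under it one key for each argument. Schema: {"type":"object","properties":{"ticks":{"type":"array","items":{"type":"array","items":{"type":"number"},"minItems":7,"maxItems":7},"minItems":1,"maxItems":5},"grip_force":{"type":"number"},"only":{"type":"string"},"quiet":{"type":"boolean"},"lines":{"type":"string"}},"required":["ticks"],"additionalProperties":false}. ticks is a list of rows, 1 to 5 of them, each of 7 numbers: the finger opening in m, then dx, dy, dz in m, then a rotation vector rx, ry, rz in rad; each row is the pose to reach, as a shift and turn from the pose commanded when the call began, along the tool's axes at that moment; what a row does not reach only later rows make up. A row lasts 1/8 s, in which the tool goes at most 0.0625 m and 0.188 rad, less where a joint would pass 70% of its speed; a pose out of reach is approached as far as the arm can. The fingers move at their own pace and stop on an object; grip_force is the grip in N (left out, the last holds). Time passes only in rows, so rows that do not move let the fingers close. The tool returns the time, the measured TCP pose, the force, the opening and the grip force at its end. only (a regular expression) keeps the lines of the reply that match it, lines (a string "A,B") keeps lines A to B, and quiet returns only ok. Input that does not fit is refused with a message, and nothing moves.
- bot.observe(): the state, without advancing time (a new reading comes with each control period).
- bot.grab_frame(name): name is "side" or "top" or "wrist"; returns the picture (400x640x3 uint8, blue, green, red); there is no depth.
- bot.calibration(name): a dict with "vfov" (degrees; the focal length in pixels is half the picture's height over the tangent of half this angle, whatever the lens; pixels are square), "cx", "cy" (the principal point, pixels), "dist_coeffs" ([k1, k2, p1, p2, k3] as OpenCV has them; the pictures are not rectified), "eye" and "attitude" of the camera in the world. Camera axes: x right, y down, z forward; pixel columns grow to the right and rows downward; lengths in m; the calibration is good to about 2 mm. A picture is of the moment at which its call begins: read the wrist's pose just before it. calibration takes no time and is no camera call; for the wrist camera it gives the pose at the moment of the call.
- bot.job_done(): hands the job in; it is judged then, once.
The state is a dict: "clock": time; "qpos": joint angles; "qd": joint speeds; "joint_efforts": joint torques, N m; "position": TCP position; "tool_rot": TCP orientation; "force": force on the tool from outside, world axes, zero at the start; "moment": the same for the moment, N m; "grip_width": finger opening in m; "finger_force": force on a finger pad.
Only numpy, scipy, OpenCV 4.12 (cv2) and the standard library are available. Lean on these libraries where they do the work, as an engineer would, in place of code of your own. Each camera call takes 0.05 s, during which the arm holds its last target. There are 200 camera calls.

## Working session

There is one attempt and no reset: what is moved stays moved. The work goes in short steps, Python scripts to look and compute and a tool call to move; the robot and the scene stay as the last step left them, time stands still between calls to the robot, and variables do not carry over. Pictures are saved under pics/ and viewed, at most 10 in all, crops included, and the job is handed in when it is done.

```bash
ls; mkdir -p pics; python3 - <<'E'
from workcell import bot
import cv2,numpy as np
for n in("side","top"):
    cv2.imwrite(f"pics/{n}0.png",bot.grab_frame(n))
    print(n,bot.calibration(n))
print(bot.calibration("wrist"))
print(bot.observe())
E
```

```text
pics
workcell.py
side {'vfov': 56.52547770549979, 'cx': 320.2786003675401, 'cy': 193.21530091753, 'dist_coeffs': array([-0.06961494,  0.        ,  0.        ,  0.        ,  0.        ]), 'eye': array([-0.16224313, -0.57580084,  1.03124854]), 'attitude': array([-2.35457939,  0.00941612, -0.9298716 ])}
top {'vfov': 47.82158466939866, 'cx': 313.07922609651143, 'cy': 204.32641128110222, 'dist_coeffs': array([-0.08505818,  0.        ,  0.        ,  0.        ,  0.        ]), 'eye': array([ 0.28292816, -0.07281514,  1.38117632]), 'attitude': array([-2.9426735 ,  0.01625991, -1.55442899])}
{'vfov': 65.20706445275893, 'cx': 320.43611921881643, 'cy': 195.96014513391114, 'dist_coeffs': array([-0.015309,  0.      ,  0.      ,  0.      ,  0.      ]), 'eye': array([0.18581783, 0.60078155, 0.3733433 ]), 'attitude': array([2.87267930e+00, 6.47013164e-04, 1.16323573e+00])}
{'clock': 0.1, 'qpos': array([-1.23421062,  0.52195527, -0.03631743,  1.59994944,  0.0212091 ,
        1.0210591 , -0.1127844 ]), 'qd': array([-1.64992236e-03, -1.32211757e-03,  4.21521153e-04, -1.18880853e-03,
       -2.78805155e-04,  2.77536134e-05,  3.79823366e-04]), 'joint_efforts': array([ 4.35394992e-03, -9.28477120e+01,  1.98441178e+00, -3.70533943e+01,
        1.81810919e-02,  5.37459637e-03,  6.78603737e-05]), 'position': array([0.2472101 , 0.57371603, 0.23078341]), 'tool_rot': array([-3.14060995e+00,  7.99886633e-05,  2.73480766e+00]), 'force': array([-0.45843747,  0.06654357,  0.58277738]), 'moment': array([-0.03081226,  0.01381916, -0.00641893]), 'finger_force': 0.0, 'grip_width': 0.08548574435668738}
```

View pics/top0.png

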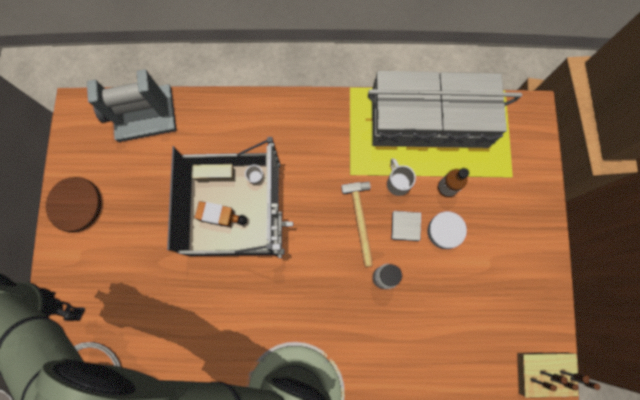

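View pics/side0.png

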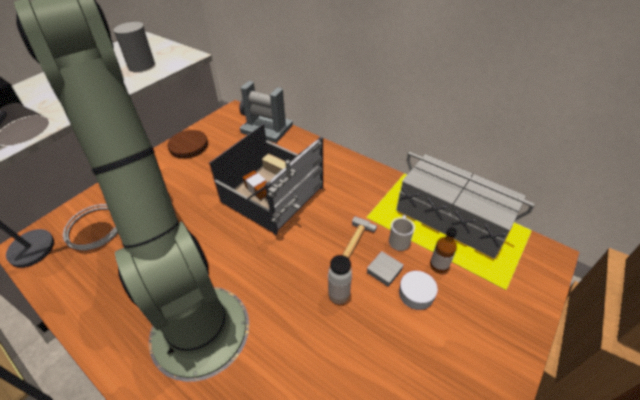

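The top view shows the hearth at px (170–282, 150–258), with the gate on its right (towards world −y). The hinge is at the far top corner, (272,145), and the bolt side is near (285,225). The bottle lies with its body at (212,213) and its knob at (242,219). The side view shows the hearth at (215–325, 130–230) and the hammer at (355,238). Next I'll enlarge both views to measure.

```bash
cat > h.py <<'E'
import numpy as np,cv2
from workcell import bot
from scipy.spatial.transform import Rotation as R
def cam(n,c=None):
    c=c or bot.calibration(n); f=200/np.tan(np.radians(c["vfov"])/2)
    K=np.array([[f,0,c["cx"]],[0,f,c["cy"]],[0,0,1]])
    return K,np.array(c["dist_coeffs"]),np.array(c["eye"]),R.from_euler("xyz",c["attitude"]).as_matrix()
def ray(C,uv):
    K,d,e,A=C; p=cv2.undistortPoints(np.array([[uv]],float),K,d)[0,0]
    v=A@np.array([p[0],p[1],1]); return e,v/np.linalg.norm(v)
def onplane(C,uv,z):
    e,v=ray(C,uv); return e+v*(z-e[2])/v[2]
def two(C1,u1,C2,u2):
    a,v=ray(C1,u1); b,w=ray(C2,u2)
    s=np.linalg.lstsq(np.c_[v,-w],b-a,rcond=None)[0]
    p,q=a+s[0]*v,b+s[1]*w; return (p+q)/2,np.linalg.norm(p-q)
def proj(C,P):
    K,d,e,A=C; r=cv2.Rodrigues(A.T)[0]
    return cv2.projectPoints(np.array(P,float).reshape(-1,1,3),r,-A.T@e,K,d)[0][:,0]
def tool():
    s=bot.observe(); return s["position"],R.from_euler("xyz",s["tool_rot"]).as_matrix()
E
python3 - <<'E'
import cv2,numpy as np
t=cv2.imread("pics/top0.png")[125:275,155:305];s=cv2.imread("pics/side0.png")[115:245,200:340]
a=cv2.resize(t,(400,400),interpolation=3);b=cv2.resize(s,(400,371),interpolation=3)
o=np.zeros((400,800,3),np.uint8);o[:,:400]=a;o[:371,400:]=b
cv2.imwrite("pics/crop.png",o)
from h import *
T=cam("top")
for uv,z in [((272,145),.245),((283,257),.245),((283,222),.285),((242,219),.04),((170,148),.2),((170,253),.2)]: print(uv,onplane(T,uv,z))
E
```

```text
(272, 145) [0.67057751 0.06088714 0.245     ]
(283, 257) [0.37543541 0.02291061 0.245     ]
(283, 222) [0.45822518 0.02200964 0.285     ]
(242, 219) [0.50479308 0.16792202 0.04      ]
(170, 148) [0.67546853 0.35130169 0.2       ]
(170, 253) [0.38401161 0.3278203  0.2       ]
```

View pics/crop.png

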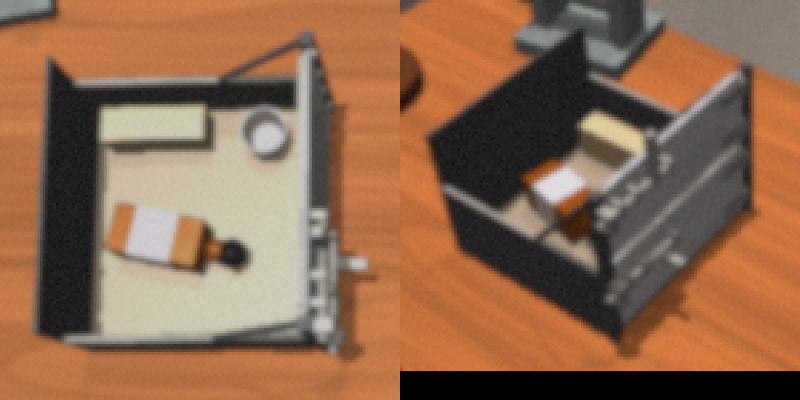

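Crop: the upper tab top is near top-view px (275,206), and in the side view near (288,163). The bottle knob is at about (242,219). I'll lift and bring the wrist camera over the gate.

```bash
cat >> h.py <<'E'
def shift(goal,rz=None):
    "world goal -> tool-axes shift"
    p,A=tool(); return np.round(A.T@(np.array(goal)-p),4)
E
```

Call:
nudge_tcp:
  ticks:
    - [0.085, 0, 0, -0.22, 0, 0, 0.9]
    - [0.085, 0, 0, -0.22, 0, 0, 0.9]
    - [0.085, 0, 0, -0.22, 0, 0, 0.9]
    - [0.085, 0, 0, -0.22, 0, 0, 0.9]
    - [0.085, 0, 0, -0.22, 0, 0, 0.9]

```text
clock: 0.72
position: [0.2475, 0.5744, 0.4538]
tool_rot: [3.14, -0.003, 1.829]
force: [0.2, -0.0, -1.4]
grip_width: 0.085
finger_force: 0.0
```

```bash
python3 - <<'E'
from h import *
T=cam("top");S=cam("side")
print(two(T,(275,205.6),S,(288.2,162.5)))
print(shift([.47,.02,.45]),tool()[1])
E
```

```text
(array([0.49866755, 0.04751276, 0.27103901]), np.float64(0.008682111515763246))
[-0.5929  0.0734  0.0021] [[-0.25551213  0.9668052   0.00112256]
 [ 0.96680093  0.25550696  0.00348553]
 [ 0.00308301  0.00197589 -0.9999933 ]]
```

Call:
nudge_tcp:
  ticks:
    - [0.085, -0.3, 0.035, 0, 0, 0, 0.258]
    - [0.085, -0.3, 0.035, 0, 0, 0, 0.258]
    - [0.085, -0.3, 0.035, 0, 0, 0, 0.258]
    - [0.085, -0.3, 0.035, 0, 0, 0, 0.258]
    - [0.085, -0.3, 0.035, 0, 0, 0, 0.258]

```text
clock: 1.35
position: [0.3599, 0.2911, 0.4513]
tool_rot: [-3.142, -0.0, 1.576]
force: [0.4, 1.1, -0.2]
grip_width: 0.0851
finger_force: 0.0
```

```bash
python3 - <<'E'
from h import *
print(shift([.48,.0,.45]))
E
```

```text
[-0.2917  0.1186  0.0013]
```

Call:
nudge_tcp:
  ticks:
    - [0.085, -0.292, 0.12, 0, 0, 0, 0]
    - [0.085, -0.292, 0.12, 0, 0, 0, 0]
    - [0.085, -0.292, 0.12, 0, 0, 0, 0]
    - [0.085, -0.292, 0.12, 0, 0, 0, 0]
    - [0.085, -0.292, 0.12, 0, 0, 0, 0]

```text
clock: 1.98
position: [0.4801, 0.0033, 0.4514]
tool_rot: [3.141, -0.0, 1.577]
force: [1.3, 0.9, 0.7]
grip_width: 0.0852
finger_force: 0.0
```

Call:
nudge_tcp:
  ticks:
    - [0.085, 0, 0, 0, 0, 0, 0]
    - [0.085, 0, 0, 0, 0, 0, 0]

```text
clock: 2.22
position: [0.4797, 0.0056, 0.451]
tool_rot: [-3.141, -0.0, 1.577]
force: [-0.4, 0.5, -0.0]
grip_width: 0.0852
finger_force: 0.0
```

```bash
python3 - <<'E'
from h import *
import pickle
c=bot.calibration("wrist");im=bot.grab_frame("wrist");cv2.imwrite("pics/w1.png",im);pickle.dump(c,open("w1.pkl","wb"))
print(c["eye"],c["attitude"],proj(cam(0,c),[[.5,.045,.285],[.5,.045,.243],[.66,.06,.245],[.38,.03,.245],[.505,.168,.04]]))
E
```

```text
[0.47958961 0.07308194 0.593574  ] [2.87330391e+00 1.94398261e-04 5.14740197e-03] [[341.26221999 139.99708796]
 [338.8276013  136.48915378]
 [485.60476708 123.7414854 ]
 [230.80492578 149.80672797]
 [336.36931025  50.06178766]]
```

View pics/w1.png

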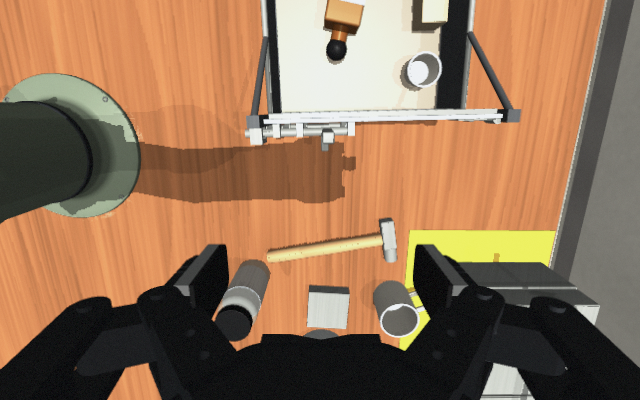

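Wrist view: left post at about (256,130), right post at about (512,115), tabs around (327,135), bottle knob at (337,49). I'll zoom in on the gate line.

```bash
python3 - <<'E'
import cv2,numpy as np
i=cv2.imread("pics/w1.png")
a=cv2.resize(i[100:160,240:400],(800,300),interpolation=2);b=cv2.resize(i[90:140,450:530],(480,300),interpolation=2)
o=np.zeros((600,800,3),np.uint8);o[:300]=a;o[300:,:480]=b
o[300:,480:]=cv2.resize(i[30:90,305:369],(320,300),interpolation=2)
cv2.imwrite("pics/w1c.png",o)
E
```

```text
(no output)
```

View pics/w1c.png

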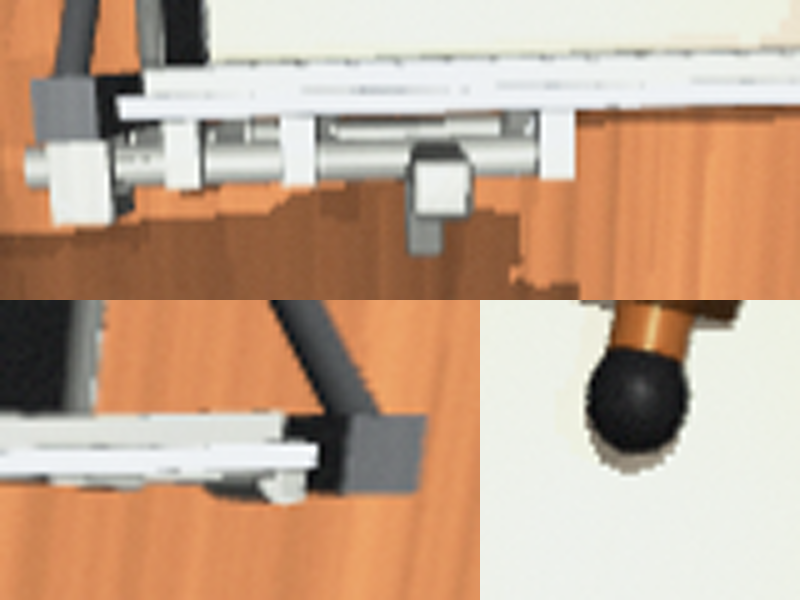

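Zoom: tab top at (328.4,137.6); post tops at (253,121.8) and (514.3,115.5); knob at (336.6,50.4). It's a sphere, with the neck pointing up in the image.

```bash
python3 - <<'E'
from h import *
import pickle
W=cam(0,pickle.load(open("w1.pkl","rb")));T=cam("top")
tab=onplane(W,(328.4,137.6),.285);L=onplane(W,(253,121.8),.245);Rr=onplane(W,(514.3,115.5),.245)
print("tab",tab,"posts",L,Rr,np.linalg.norm(L-Rr))
u=(L-Rr);u/=np.linalg.norm(u) # hearth +y
x=np.array([u[1],-u[0],0]) # hearth +x
O=(L+Rr)/2+.14*x; O[2]=0
print("hearth",O,"x",x,np.arctan2(x[1],x[0]))
hi=O-.14*x-.132*u; print("hinge",hi,"tab pred",hi+.195*u-.016*x)
print("tab two",two(W,(328.4,137.6),T,(275,205.6)),two(W,(253,121.8),T,(155+332/2.667,125+338/2.667)),two(W,(514.3,115.5),T,(270.5,139.2)))
print("knob",two(W,(336.6,50.4),T,(155+236/2.667,125+254/2.667)),onplane(W,(336.6,50.4),.04))
# bottle axis via amber/white mask in top image
i=cv2.imread("pics/top0.png");h=cv2.cvtColor(i,cv2.COLOR_BGR2HSV)
print(proj(T,[tab,L,Rr]))
for a,b in[((205,215),(235,221))]: print(onplane(T,a,.04),onplane(T,b,.04))
print(shift(tab-[0,0,.035]))
E
```

```text
tab [0.48741957 0.04724201 0.285     ] posts [0.40628201 0.06047538 0.245     ] [0.69022011 0.06902974 0.245     ] 0.2840669311541061
hearth [0.54403512 0.20468907 0.        ] x [-0.03011388  0.99954647  0.        ] 1.6009147579475616
hinge [0.68019119 0.06872759 0.        ] tab pred [0.48576145 0.04686264 0.        ]
tab two (array([0.49117758, 0.04493609, 0.303582  ]), np.float64(0.011422733360963278)) (array([0.39260758, 0.04869348, 0.16179486]), np.float64(0.01911626465093285)) (array([0.6868722 , 0.06711871, 0.24819623]), np.float64(0.004601483013678396))
knob (array([0.50724524, 0.17197722, 0.00175435]), np.float64(0.00401997048250703)) [0.50538579 0.16749143 0.04      ]
[[273.18635687 210.21950962]
 [268.54673326 244.55621024]
 [269.21834233 137.95036431]]
[0.51545948 0.28211157 0.04      ] [0.49834758 0.18897903 0.04      ]
[0.041  0.0082 0.2011]
```

Call:
nudge_tcp:
  ticks:
    - [0.085, 0.041, 0.007, 0.05, 0, 0, -0.024]
    - [0.085, 0.041, 0.007, 0.1, 0, 0, -0.024]
    - [0.085, 0.041, 0.007, 0.1, 0, 0, -0.024]
    - [0.085, 0.041, 0.007, 0.1, 0, 0, -0.024]

```text
clock: 2.78
position: [0.4872, 0.0464, 0.3532]
tool_rot: [3.14, -0.0, 1.601]
force: [-0.2, 0.9, 1.2]
grip_width: 0.085
finger_force: 0.0
```

```bash
python3 - <<'E'
from h import *
import pickle
c=bot.calibration("wrist");im=bot.grab_frame("wrist");cv2.imwrite("pics/w2.png",im);pickle.dump(c,open("w2.pkl","wb"))
W=cam(0,c);p=proj(W,[[.4865,.047,.285]])[0];print(p)
x,y=int(p[0]),int(p[1]);g=cv2.resize(im[y-50:y+50,x-75:x+75],(750,500),interpolation=2)
cv2.imwrite("pics/w2c.png",g);print(x-75,y-50)
print(shift([.4865,.047,.25]),bot.observe()["position"])
E
```

```text
[318.95902455 208.18886432]
243 158
[ 0.0007 -0.0011  0.1034] [0.48740309 0.04627514 0.35338105]
```

View pics/w2c.png

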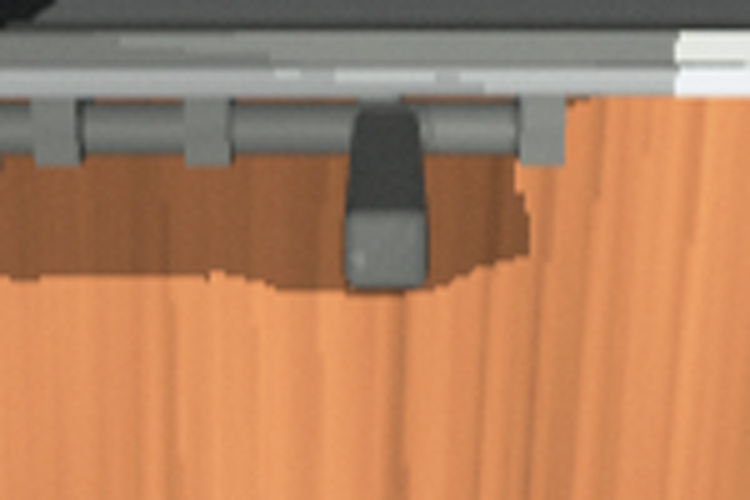

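The tab top is at full-frame px (320.4,207.6), against a predicted (319,208.2), so the two wrist heights agree to within about 1 mm. I'll descend and grip it.

Call:
nudge_tcp:
  ticks:
    - [0.085, 0, 0, 0.06, 0, 0, 0]
    - [0.085, 0, 0, 0.102, 0, 0, 0]
    - [0.085, 0, 0, 0.102, 0, 0, 0]
    - [0.0, 0, 0, 0.102, 0, 0, 0]
    - [0.0, 0, 0, 0.102, 0, 0, 0]
  grip_force: 60

```text
clock: 3.45
position: [0.4876, 0.0464, 0.2512]
tool_rot: [3.139, -0.001, 1.601]
force: [-0.3, -0.3, 0.9]
grip_width: 0.0509
finger_force: 0.0
```

Call:
nudge_tcp:
  ticks:
    - [0, 0, 0, 0, 0, 0, 0]
    - [0, 0, 0, 0, 0, 0, 0]
    - [0, 0, 0, 0, 0, 0, 0]

```text
clock: 3.82
position: [0.4869, 0.0463, 0.2498]
tool_rot: [3.141, -0.0, 1.601]
force: [-0.0, -0.9, 8.2]
grip_width: 0.011
finger_force: 58.4
```

```bash
python3 - <<'E'
from h import *
T=cam("top");W=cam(0,__import__("pickle").load(open("w1.pkl","rb")));V=cam(0,__import__("pickle").load(open("w2.pkl","rb")))
print(two(V,(320.4,207.6),W,(328.4,137.6)))
E
```

```text
(array([0.48748039, 0.04715712, 0.28401324]), np.float64(7.167979322687107e-05))
```

Call:
nudge_tcp:
  ticks:
    - [0, 0, 0.012, -0.001, 0, 0, 0]
    - [0, 0, 0.025, -0.001, 0, 0, 0]
    - [0, 0, 0.038, -0.001, 0, 0, 0]
    - [0, 0, 0.038, -0.001, 0, 0, 0]

```text
clock: 4.32
position: [0.5257, 0.0473, 0.25]
tool_rot: [3.141, 0.001, 1.601]
force: [1.7, 0.9, -7.7]
grip_width: 0.0107
finger_force: 59.4
```

```bash
python3 - <<'E'
from h import *
p,A=tool();hi=np.array([.6802,.0687])
print(p,p[:2]-hi)
for th in np.arange(.15,1.66,.15):
    r=R.from_euler("z",th).as_matrix()
    d=p-np.r_[hi,p[2]]; q=np.r_[hi,p[2]]+r@d
    print(round(th,2),np.round(A.T@(q-p),3))
E
```

```text
[0.52572412 0.04730296 0.25001417] [-0.15447588 -0.02139704]
0.15 [-0.023  0.004  0.   ]
0.3 [-0.045  0.012  0.   ]
0.45 [-0.066  0.023  0.   ]
0.6 [-0.085  0.037  0.   ]
0.75 [-0.101  0.053  0.   ]
0.9 [-0.115  0.072  0.   ]
1.05 [-0.126  0.092  0.   ]
1.2 [-0.134  0.115  0.   ]
1.35 [-0.138  0.137  0.   ]
1.5 [-0.139  0.161  0.   ]
1.65 [-0.136  0.184  0.   ]
```

Call:
nudge_tcp:
  ticks:
    - [0, -0.023, 0.004, 0, 0, 0, -0.15]
    - [0, -0.045, 0.012, 0, 0, 0, -0.3]
    - [0, -0.066, 0.023, 0, 0, 0, -0.45]
    - [0, -0.085, 0.037, 0, 0, 0, -0.6]
    - [0, -0.101, 0.053, 0, 0, 0, -0.75]

```text
clock: 4.95
position: [0.5806, -0.0528, 0.25]
tool_rot: [-3.141, -0.001, 2.355]
force: [1.4, 1.9, -7.6]
grip_width: 0.0111
finger_force: 59.3
```

```bash
python3 - <<'E'
from h import *
p,A=tool();hi=np.array([.6802,.0687]);print(p[:2]-hi,np.linalg.norm(p[:2]-hi))
E
```

```text
[-0.0995839  -0.12149916] 0.1570955101829695
```

Call:
nudge_tcp:
  ticks:
    - [0, -0.023, 0.004, 0, 0, 0, -0.15]
    - [0, -0.045, 0.012, 0, 0, 0, -0.3]
    - [0, -0.066, 0.023, 0, 0, 0, -0.45]
    - [0, -0.085, 0.037, 0, 0, 0, -0.6]
    - [0, -0.101, 0.053, 0, 0, 0, -0.75]

```text
clock: 5.58
position: [0.6898, -0.0873, 0.25]
tool_rot: [-3.141, -0.001, 3.105]
force: [-1.8, 0.6, -3.2]
grip_width: 0.0109
finger_force: 59.8
```

Call:
nudge_tcp:
  ticks:
    - [0, -0.007, 0.001, 0, 0, 0, -0.05]
    - [0, -0.007, 0.001, 0, 0, 0, -0.05]
    - [0, -0.007, 0.001, 0, 0, 0, -0.05]

```text
clock: 5.95
position: [0.6959, -0.0862, 0.2501]
tool_rot: [-3.141, -0.0, -3.134]
force: [1.2, -0.5, -6.9]
grip_width: 0.0114
finger_force: 59.3
```

Call:
nudge_tcp:
  ticks:
    - [0.04, 0, 0, 0, 0, 0, 0]
    - [0.04, 0, 0, 0, 0, 0, 0]
    - [0.04, 0, 0, 0, 0, 0, 0]

```text
clock: 6.32
position: [0.6964, -0.0857, 0.2507]
tool_rot: [3.142, 0.001, -3.132]
force: [0.4, 1.0, -0.5]
grip_width: 0.04
finger_force: 0.0
```

Call:
nudge_tcp:
  ticks:
    - [0.04, 0, 0, -0.05, 0, 0, 0]
    - [0.04, 0, 0, -0.11, 0, 0, 0]
    - [0.085, 0, 0, -0.17, 0, 0, 0]
    - [0.085, 0, 0, -0.2, 0, 0, 0]
    - [0.085, 0, 0, -0.2, 0, 0, 0]

```text
clock: 6.95
position: [0.6968, -0.086, 0.4528]
tool_rot: [-3.141, 0.004, -3.133]
force: [1.2, -0.5, -0.4]
grip_width: 0.085
finger_force: 0.0
```

```bash
python3 - <<'E'
from h import *
import pickle
bot.observe()
c=bot.calibration("wrist");im=bot.grab_frame("wrist");t=bot.grab_frame("top")
o=np.zeros((400,800,3),np.uint8);o[:,:400]=cv2.resize(im,(400,250))[0:250][:, :].repeat(1,0) if 0 else 0
o=np.vstack([cv2.resize(im,(480,300)),cv2.resize(t[100:287,130:430],(480,300))])
cv2.imwrite("pics/w3.png",o)
E
```

```text
(no output)
```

View pics/w3.png

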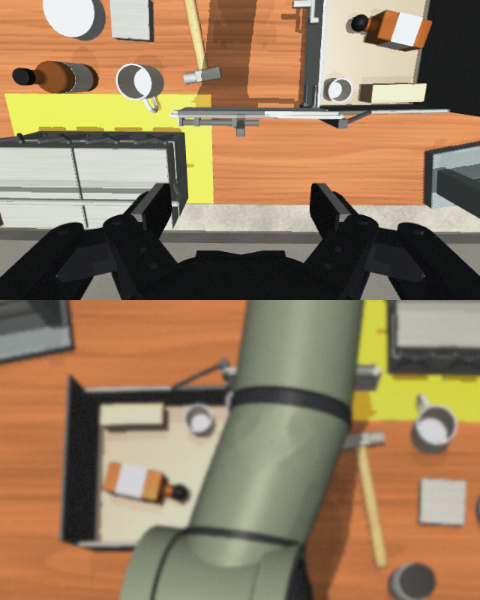

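Wrist part: the upper leaf is open at about a right angle (horizontal line at row ~112), its tab is drawn, and the lower leaf is shut at the hearth front. Nothing else is disturbed. Now over to the bottle.

Call:
nudge_tcp:
  ticks:
    - [0.085, 0.192, 0.196, 0, 0, 0, 0.9]
    - [0.085, 0.192, 0.196, 0, 0, 0, 0.9]
    - [0.085, 0.192, 0.196, 0, 0, 0, 0.9]
    - [0.085, 0.192, 0.196, 0, 0, 0, 0.9]
    - [0.085, 0.192, 0.196, 0, 0, 0, 0.9]

```text
clock: 7.68
position: [0.5004, 0.1102, 0.4494]
tool_rot: [-3.141, -0.001, 2.247]
force: [0.5, 0.5, 0.5]
grip_width: 0.0852
finger_force: 0.0
```

Call:
nudge_tcp:
  ticks:
    - [0.085, 0, 0, 0, 0, 0, 0.65]
    - [0.085, 0, 0, 0, 0, 0, 0.65]
    - [0.085, 0, 0, 0, 0, 0, 0.65]
    - [0.085, 0, 0, 0, 0, 0, 0.65]
    - [0.085, 0, 0, 0, 0, 0, 0.65]

```text
clock: 8.3
position: [0.5022, 0.1085, 0.4494]
tool_rot: [-3.14, 0.001, 1.602]
force: [-0.3, -0.4, -0.0]
grip_width: 0.0849
finger_force: 0.0
```

```bash
python3 - <<'E'
from h import *
import pickle
bot.observe();c=bot.calibration("wrist");im=bot.grab_frame("wrist");pickle.dump(c,open("w4.pkl","wb"));cv2.imwrite("pics/w4.png",im)
W=cam(0,c);print(c["eye"],proj(W,[[.5054,.1675,.04],[.53,.3,.04],[.544,.205,.012]]))
E
```

```text
[0.50049641 0.17599871 0.59190031] [[323.44033302 115.13340925]
 [341.44728351  30.60368705]
 [345.82493282  93.70796986]]
```

View pics/w4.png

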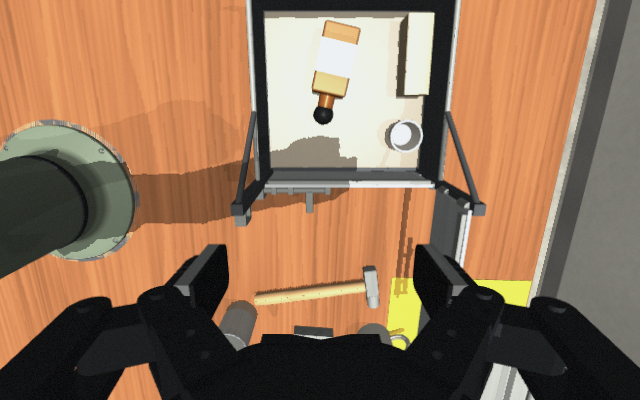

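Wrist: the knob is at (322.5,115), the body runs from (330,95) to (344,24), and the leaf stands open at right (450,230). Now the knob height from two wrist views, and the axis from masks.

```bash
python3 - <<'E'
from h import *
import pickle
i=cv2.imread("pics/w4.png");W=cam(0,pickle.load(open("w4.pkl","rb")));V=cam(0,pickle.load(open("w1.pkl","rb")))
def knob(im,x0,y0,x1,y1):
    m=(im[y0:y1,x0:x1].max(2)<60).astype(np.uint8)
    c=max(cv2.findContours(m,0,2)[0],key=cv2.contourArea);(a,b),r=cv2.minEnclosingCircle(c);return (a+x0,b+y0),r
k4,r4=knob(i,308,104,338,128);k1,r1=knob(cv2.imread("pics/w1.png"),320,34,352,68)
print(k4,r4,k1,r1,two(W,k4,V,k1))
K=onplane(W,k4,.04)
h=cv2.cvtColor(i,cv2.COLOR_BGR2HSV)[15:105,300:372]
m=((h[...,0]>5)&(h[...,0]<22)&(h[...,1]>110)|((h[...,2]>150)&(h[...,1]<25)&(h[...,0]>100))).astype(np.uint8)
m=cv2.morphologyEx(m,cv2.MORPH_OPEN,np.ones((3,3)));m=cv2.morphologyEx(m,cv2.MORPH_CLOSE,np.ones((25,25)))
c=max(cv2.findContours(m,0,2)[0],key=cv2.contourArea)
rc=cv2.minAreaRect(c);bx=cv2.boxPoints(rc)+[300,15];print(bx.round(1))
P=np.array([onplane(W,b,.068) for b in bx]);print(P.round(3))
ce=P.mean(0);d=K-ce;print("K",K,"body c",ce,"knob dir",np.arctan2(d[1],d[0]),np.hypot(d[0],d[1]))
e=[P[1]-P[0],P[2]-P[1]];[print(np.linalg.norm(v),np.arctan2(v[1],v[0])) for v in e]
E
```

```text
(322.9736843109131, 114.02631568908691) 9.470348358154297 (335.8333330154419, 49.166666984558105) 10.865437507629395 (array([0.50432944, 0.16935052, 0.0397269 ]), np.float64(0.0004398805567443485))
[[309.8 102.6]
 [325.9   9.9]
 [373.2  18.2]
 [357.1 110.8]]
[[0.483 0.187 0.068]
 [0.504 0.321 0.068]
 [0.576 0.312 0.068]
 [0.559 0.176 0.068]]
K [0.50454317 0.16931096 0.04      ] body c [0.5303666  0.24922195 0.068     ] knob dir -1.8833562383730449 0.08397985470812123
0.1360974562486168 1.4136843212789976
0.07237750701083591 -0.12391711650650175
```

Knob at (0.5044, 0.1693, 0.040), so the two-view height agrees. The base direction is about 1.41 rad. I'll work out a pregrasp with the tool tilted 0.35 rad.

```bash
cat >> h.py <<'E'
def goal(G,yaw,tilt,back):
    "tool-axes shift and rotvec to put the grasp point 'back' behind G"
    p,A=tool(); B=(R.from_euler("z",yaw)*R.from_euler("x",np.pi)*R.from_euler("y",tilt)).as_matrix()
    q=np.array(G)+(.019-back)*B[:,2]
    return np.round(A.T@(q-p),3),np.round(R.from_matrix(A.T@B).as_rotvec(),3),q.round(3),B[:,2].round(3)
E
python3 - <<'E'
from h import *
G=[.5044,.1693,.040]
for b in(.25,.15,0): print(goal(G,1.407,.35,b))
E
```

```text
(array([-0.017, -0.011,  0.193]), array([-0.035,  0.349,  0.194]), array([0.491, 0.091, 0.257]), array([ 0.056,  0.338, -0.939]))
(array([ 0.017, -0.004,  0.286]), array([-0.035,  0.349,  0.194]), array([0.497, 0.125, 0.163]), array([ 0.056,  0.338, -0.939]))
(array([0.067, 0.006, 0.427]), array([-0.035,  0.349,  0.194]), array([0.505, 0.176, 0.022]), array([ 0.056,  0.338, -0.939]))
```

Call:
nudge_tcp:
  ticks:
    - [0.085, -0.017, -0.011, 0.06, -0.035, 0.349, 0.194]
    - [0.085, -0.017, -0.011, 0.12, -0.035, 0.349, 0.194]
    - [0.085, -0.017, -0.011, 0.193, -0.035, 0.349, 0.194]
    - [0.085, -0.017, -0.011, 0.193, -0.035, 0.349, 0.194]
    - [0.085, -0.017, -0.011, 0.193, -0.035, 0.349, 0.194]

```text
clock: 8.98
position: [0.4926, 0.0915, 0.2583]
tool_rot: [3.14, -0.35, 1.407]
force: [0.3, 0.2, 0.3]
grip_width: 0.0851
finger_force: 0.0
```

```bash
python3 - <<'E'
from h import *
for b in(.1,0): print(goal([.5044,.1693,.040],1.407,.35,b))
E
```

```text
(array([-0.001, -0.001,  0.151]), array([0.001, 0.   , 0.   ]), array([0.5  , 0.142, 0.116]), array([ 0.056,  0.338, -0.939]))
(array([-0.001, -0.001,  0.251]), array([0.001, 0.   , 0.   ]), array([0.505, 0.176, 0.022]), array([ 0.056,  0.338, -0.939]))
```

Call:
nudge_tcp:
  ticks:
    - [0.085, -0.001, -0.001, 0.06, 0, 0, 0]
    - [0.085, -0.001, -0.001, 0.12, 0, 0, 0]
    - [0.085, -0.001, -0.001, 0.18, 0, 0, 0]
    - [0.085, -0.001, -0.001, 0.23, 0, 0, 0]
    - [0.085, -0.001, -0.001, 0.251, 0, 0, 0]

```text
clock: 9.6
position: [0.5067, 0.1781, 0.0211]
tool_rot: [3.14, -0.353, 1.409]
force: [-0.2, -0.7, 0.4]
grip_width: 0.0852
finger_force: 0.0
```

Call:
nudge_tcp:
  ticks:
    - [0.085, 0, 0, 0, 0, 0, 0]
    - [0.02, 0, 0, 0, 0, 0, 0]
    - [0.02, 0, 0, 0, 0, 0, 0]
    - [0.02, 0, 0, 0, 0, 0, 0]
    - [0.02, 0, 0, 0, 0, 0, 0]
  grip_force: 25

```text
clock: 10.22
position: [0.5058, 0.175, 0.0218]
tool_rot: [3.14, -0.35, 1.405]
force: [0.7, -3.2, 5.7]
grip_width: 0.0324
finger_force: 24.3
```

Call:
nudge_tcp:
  ticks:
    - [0.02, 0, 0, 0, 0, 0, 0]
    - [0.02, 0, 0, 0, 0, 0, 0]

```text
clock: 10.48
position: [0.5058, 0.1749, 0.0216]
tool_rot: [3.14, -0.35, 1.405]
force: [0.5, -3.0, 5.6]
grip_width: 0.0321
finger_force: 24.3
```

```bash
python3 - <<'E'
from h import *
p,A=tool();G=p-.019*A[:,2];print(G)
for dz,t in((.02,.25),(.045,.15),(.07,.05),(.095,-.05),(.114,-.1)): print(goal(G+[0,.2*dz,dz],1.405,t,0)[:2])
E
```

```text
[0.5047293  0.16846877 0.03949323]
(array([ 0.009, -0.001, -0.018]), array([ 0.002, -0.1  , -0.   ]))
(array([ 0.02 , -0.001, -0.04 ]), array([ 0.002, -0.2  , -0.001]))
(array([ 0.031, -0.002, -0.062]), array([ 0.002, -0.3  , -0.001]))
(array([ 0.043, -0.003, -0.084]), array([ 0.002, -0.4  , -0.001]))
(array([ 0.052, -0.004, -0.101]), array([ 0.002, -0.45 , -0.001]))
```

Call:
nudge_tcp:
  ticks:
    - [0.02, 0.009, -0.001, -0.018, 0, -0.1, 0]
    - [0.02, 0.02, -0.001, -0.04, 0, -0.2, 0]
    - [0.02, 0.031, -0.002, -0.062, 0, -0.3, 0]
    - [0.02, 0.043, -0.003, -0.084, 0, -0.4, 0]
    - [0.02, 0.052, -0.004, -0.101, 0, -0.45, 0]

```text
clock: 11.1
position: [0.5035, 0.1916, 0.1352]
tool_rot: [3.14, 0.103, 1.407]
force: [-0.6, 0.5, -3.2]
grip_width: 0.0326
finger_force: 25.0
```

Call:
nudge_tcp:
  ticks:
    - [0.02, 0, 0, 0, 0, 0, 0]
    - [0.02, 0, 0, 0, 0, 0, 0]
    - [0.02, 0, 0, 0, 0, 0, 0]

```text
clock: 11.48
position: [0.5041, 0.1884, 0.1338]
tool_rot: [3.141, 0.098, 1.403]
force: [-0.1, -2.6, 13.3]
grip_width: 0.0324
finger_force: 26.0
```

```bash
python3 - <<'E'
from h import *
s=bot.grab_frame("side");w=bot.grab_frame("wrist")
o=np.zeros((600,800,3),np.uint8)
o[:300,:480]=cv2.resize(w,(480,300));o[300:,:480]=cv2.resize(s[110:250,185:409],(480,300),interpolation=3)
cv2.imwrite("pics/l1.png",o)
E
```

```text
(no output)
```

View pics/l1.png

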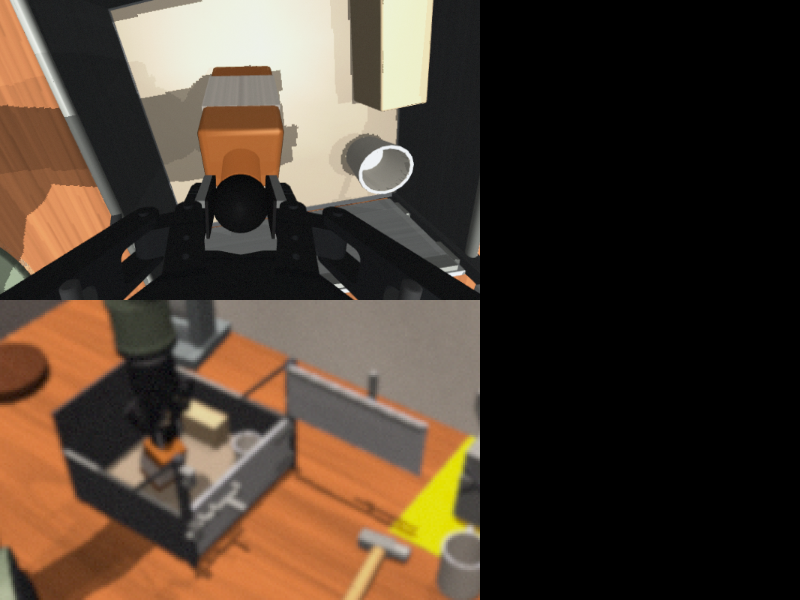

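The wrist shows the knob held between the pads. The bottle is nearly upright but still leaning, with its base edge on the floor (13 N upward). I'll lift it slightly so it hangs free, and compare the base edge with the projection.

Call:
nudge_tcp:
  ticks:
    - [0.02, 0, 0, -0.006, 0, 0, 0]
    - [0.02, 0, 0, -0.012, 0, 0, 0]
    - [0.02, 0, 0, -0.015, 0, 0, 0]
    - [0.02, 0, 0, -0.015, 0, 0, 0]
    - [0.02, 0, 0, -0.015, 0, 0, 0]
  grip_force: 20

```text
clock: 12.2
position: [0.5038, 0.1914, 0.1486]
tool_rot: [3.141, 0.1, 1.405]
force: [-0.0, 0.2, -2.6]
grip_width: 0.0323
finger_force: 25.0
```

```bash
cat > a.py <<'E'
from h import *
import sys
p,A=tool();C=cam("wrist");im=bot.grab_frame("wrist");cv2.imwrite(sys.argv[1],im)
G=p-.019*A[:,2];b=np.array([A[0,0],A[1,0],0]);b/=np.linalg.norm(b);s=np.array([b[1],-b[0],0])
for al in(-.1,0,.1,.2,.3,.4,.5):
    ax=np.array([0,0,np.cos(al)])-b*np.sin(al);n=b*np.cos(al)+np.array([0,0,np.sin(al)])
    B=G-.138*ax
    print(al,proj(C,[B+.028*n,B+.105*ax+.028*n,B+.105*ax-.028*n]).round(0).tolist())
hsv=cv2.cvtColor(im,cv2.COLOR_BGR2HSV)
print("G",G); c=im[60:260,322];g=hsv[60:260,322]
prev=None
for r in range(0,200):
    k="A" if (g[r,0]<22 and g[r,1]>120 and g[r,2]>70) else ("k" if g[r,2]<60 else "w")
    if k!=prev: print(60+r,k,end="; ")
    prev=k
E
python3 a.py pics/l2.png
```

```text
-0.1 [[320.0, 159.0], [320.0, 189.0], [320.0, 286.0]]
0 [[320.0, 143.0], [320.0, 185.0], [320.0, 278.0]]
0.1 [[320.0, 127.0], [320.0, 181.0], [320.0, 270.0]]
0.2 [[320.0, 110.0], [320.0, 177.0], [320.0, 262.0]]
0.3 [[320.0, 93.0], [320.0, 174.0], [320.0, 255.0]]
0.4 [[320.0, 76.0], [320.0, 172.0], [320.0, 247.0]]
0.5 [[320.0, 57.0], [320.0, 171.0], [320.0, 240.0]]
G [0.50407865 0.19327985 0.1675521 ]
60 w; 91 A; 103 w; 143 A; 232 w; 233 k;
```

Base edge at row 91, so the lean is about 0.31 rad and friction holds it. I'll turn the tool about the knob by the rest.

```bash
python3 - <<'E'
from h import *
p,A=tool();G=p-.019*A[:,2]
for t in(-.25,-.41): print(goal(G,1.405,t,0)[:2])
E
```

```text
(array([-0.003, -0.   , -0.   ]), array([ 0.  , -0.15, -0.  ]))
(array([-0.006, -0.   , -0.001]), array([ 0.  , -0.31, -0.  ]))
```

Call:
nudge_tcp:
  ticks:
    - [0.02, -0.003, 0, 0, 0, -0.15, 0]
    - [0.02, -0.006, 0, -0.001, 0, -0.31, 0]
    - [0.02, -0.006, 0, -0.001, 0, -0.31, 0]
    - [0.02, -0.006, 0, -0.001, 0, -0.31, 0]

```text
clock: 12.75
position: [0.5028, 0.1852, 0.1503]
tool_rot: [3.141, 0.409, 1.404]
force: [-0.6, -0.6, -2.5]
grip_width: 0.0324
finger_force: 25.0
```

```bash
python3 a.py pics/l3.png
```

```text
-0.1 [[320.0, 109.0], [320.0, 177.0], [320.0, 261.0]]
0 [[320.0, 92.0], [320.0, 174.0], [320.0, 254.0]]
0.1 [[320.0, 74.0], [320.0, 172.0], [320.0, 246.0]]
0.2 [[320.0, 56.0], [320.0, 171.0], [320.0, 239.0]]
0.3 [[320.0, 37.0], [320.0, 171.0], [320.0, 232.0]]
0.4 [[320.0, 17.0], [320.0, 172.0], [320.0, 225.0]]
0.5 [[320.0, -4.0], [320.0, 173.0], [320.0, 218.0]]
G [0.50407913 0.19261837 0.16770002]
60 w; 86 A; 98 w; 141 A; 233 k;
```

Call:
nudge_tcp:
  ticks:
    - [0.02, 0.002, 0, 0.005, 0, 0, 0]
    - [0.02, 0.0045, 0, 0.0105, 0, 0, 0]
    - [0.02, 0.006, 0, 0.0145, 0, 0, 0]
    - [0.02, 0.0072, 0, 0.0165, 0, 0, 0]
    - [0.02, 0.0072, 0, 0.0165, 0, 0, 0]

```text
clock: 13.42
position: [0.5047, 0.1855, 0.1335]
tool_rot: [3.137, 0.409, 1.403]
force: [4.2, 2.7, 15.6]
grip_width: 0.032
finger_force: 26.7
```

```bash
python3 a.py pics/l4.png
```

```text
-0.1 [[320.0, 109.0], [320.0, 177.0], [320.0, 262.0]]
0 [[320.0, 92.0], [320.0, 174.0], [320.0, 254.0]]
0.1 [[320.0, 74.0], [320.0, 172.0], [320.0, 246.0]]
0.2 [[320.0, 56.0], [320.0, 171.0], [320.0, 239.0]]
0.3 [[320.0, 37.0], [320.0, 171.0], [320.0, 232.0]]
0.4 [[320.0, 17.0], [320.0, 172.0], [320.0, 225.0]]
0.5 [[320.0, -4.0], [320.0, 173.0], [320.0, 218.0]]
G [0.50583583 0.1929911  0.15096643]
60 w; 85 A; 98 w; 142 A; 236 k;
```

Call:
nudge_tcp:
  ticks:
    - [0.02, 0, 0, -0.001, 0, 0, 0]
    - [0.036, 0, 0, -0.001, 0, 0, 0]
    - [0.05, 0, 0, -0.001, 0, 0, 0]
    - [0.06, 0, 0, -0.001, 0, 0, 0]
    - [0.06, 0, 0, -0.001, 0, 0, 0]

```text
clock: 14.1
position: [0.503, 0.186, 0.1333]
tool_rot: [3.141, 0.41, 1.404]
force: [-0.4, -0.8, -0.3]
grip_width: 0.06
finger_force: 0.0
```

```bash
python3 a.py pics/l5.png | tail -1; echo
```

```text
60 w; 86 A; 95 w; 132 A; 221 k; 
```

Call:
nudge_tcp:
  ticks:
    - [0.06, 0, 0, -0.02, 0, 0, 0]
    - [0.06, 0, 0, -0.06, 0, 0, 0]
    - [0.06, 0, 0, -0.11, 0, 0, 0]
    - [0.06, 0, 0, -0.16, 0, 0, 0]
    - [0.06, 0, 0, -0.18, 0, 0, 0]

```text
clock: 14.78
position: [0.5153, 0.2579, 0.3007]
tool_rot: [3.139, 0.408, 1.405]
force: [0.1, 0.0, -0.5]
grip_width: 0.0598
finger_force: 0.0
```

```bash
python3 - <<'E'
from h import *
s=bot.grab_frame("side");w=bot.grab_frame("wrist");t=bot.grab_frame("top")
o=np.zeros((600,800,3),np.uint8)
o[:300,:480]=cv2.resize(w,(480,300));o[300:,:480]=cv2.resize(s[110:250,185:409],(480,300),interpolation=3)
o[:400,480:]=cv2.resize(t[130:280,160:280],(320,400),interpolation=3)
cv2.imwrite("pics/l6.png",o)
E
```

```text
(no output)
```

View pics/l6.png

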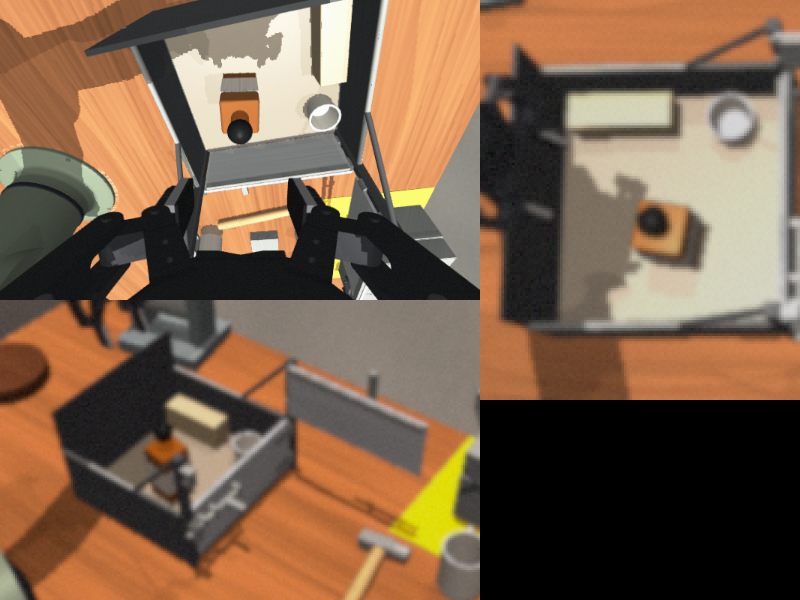

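The bottle stands upright and released at about top-crop (665,228), with the upper leaf wide open and the lower leaf shut. Gripper is clear, so I'm handing in.

Call:
nudge_tcp:
  ticks:
    - [0.06, 0, 0, 0, 0, 0, 0]
    - [0.06, 0, 0, 0, 0, 0, 0]
    - [0.06, 0, 0, 0, 0, 0, 0]
    - [0.06, 0, 0, 0, 0, 0, 0]

```text
clock: 15.42
position: [0.5147, 0.2566, 0.2983]
tool_rot: [3.141, 0.41, 1.404]
force: [0.0, 0.3, -0.7]
grip_width: 0.0597
finger_force: 0.0
```

```bash
python3 -c "
from workcell import bot
print(bot.job_done())"
```

```text
the job is handed in; nothing more can be done
None
```

I handed the job in at about 15 s: in the last pictures the gate's top half is open to about a right angle, its bottom half looks shut and bolted, and the bottle stands released on the hearth floor (no verdict was returned).

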